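# Lock the brass shaft collar on its flat

### The arm

A 6-joint arm with a two-finger parallel gripper is mounted at the origin on the work surface; the furniture and walls round the work are solid. World frame = base frame: x ahead of the robot, y to its left, z up, the work surface at z = 0. Lengths are in m, angles in rad, forces in N, time in s.
With the tool pointing down it reaches from about 0.4 to 0.825 m from the base axis. Payload 7 kg.
Tool frame: the origin (TCP) lies at the very end of the fingers, on their centre line; the grasp point (between the pads) lies 19 mm behind it (arm.pinch_z is the z of the grasp point in the tool frame, in m); z points along the fingers, y is the direction in which the jaws open and shut (so a half turn about z gives the same grasp; the last joint's range is limited). The gripper opens to 88 mm and grips with 3 to 60 N. Pads are 19 mm wide; open, the fingers measure 130 mm over their backs; the gripper's body (78 mm by 193 mm) begins 47 mm behind the grasp point.
Start: joints at [-0.974, 0.359, 0.012, 0, -1.224, -0.288], TCP at [0.205, -0.643, 0.227] pointing down, gripper open.
Joint ranges: [-3.07, 3.07], [-1.43, 2.12], [-1.02, 1.25], [-3.03, 1.67], [-3.05, -0], [-3.03, 3.03]. Speed limits (rad/s): [2.39, 2.39, 3.01, 3.14, 3.14, 3.14].

### API

Orientations are given as [roll, pitch, yaw] about the fixed x, y, z axes, in that order (R = Rz(yaw) Ry(pitch) Rx(roll)).
In Python, from station import arm gives the robot as it stands.
- The arm moves only by the tool drive_tool, never from a script. Its argument "targets" is a list of rows, each a list of 6 numbers: the shift along the world's x, y, z in units of 0.04 m (1.0 is 0.04 m), then the turn, a rotation vector about the world's x, y, z in units of 6 degrees (1.0 is 6 degrees). In form: [[x, y, z, wx, wy, wz], ...]. A call has 1 to 5 rows; each row shifts and turns the commanded pose from where the row before left it; what a row does not reach is not made up. A row lasts 1/8 s, in which the tool goes at most 62.5 mm and 10.7 degrees, less where a joint would pass 70% of its speed; a pose out of reach is approached as far as the arm can. A call with a number of a shift or a turn outside -1 to 1 is refused whole. A call with a gripper value outside its range is refused whole. "claw" is the opening, from 0 (shut) to 1 (fully open), set as the call begins (left out, the last holds). The fingers move at their own pace and stop on an object; "newtons" is the grip in N (left out, the last holds). Time passes only in rows, so rows that do not move let the fingers close. It gives the time, the measured TCP pose, the force and the opening at its end, in the units of the state.
- arm.get_state(): the state, without advancing time (a new reading comes with each control period).
- arm.grab_frame(name): name is "side" or "top" or "wrist"; returns (picture, depth): 384x512x3 uint8, red, green, blue; 384x512 float32, m along the optical axis (not along the pixel's ray), 0 where there is no reading.
- arm.get_calibration(name): a dict with "mtx" (3x3 intrinsics, pixels), "dist_coeffs" ([k1, k2, p1, p2, k3] as OpenCV has them; the pictures are not rectified), "origin" and "rotation" of the camera in the world. Camera axes: x right, y up, looking along -z (the intrinsics and any distortion apply to the point x, -y, -z); pixel columns grow to the right and rows downward; lengths in m; the calibration is good to about 2 mm. A picture is of the moment at which its call begins: read the wrist's pose just before it. get_calibration takes no time and is no camera call; for the wrist camera it gives the pose at the moment of the call.
- arm.job_done(): hands the job in, once; it reports no verdict.
Trained networks look in the newest picture that a camera, given by its name, has taken for a name from the list of things; names that differ only in an ending like _2 or _b are one class to them, and where a whole thing is asked for, a point or a joint stands for the part that bears it (a point fixed in the world has none). Each returns a list of dicts, best first, with "score" (0 to 1); they miss things now and then, are a little off and sometimes report something else, mostly with a low value. They report only what shows in the picture. A call takes as long as a camera call.
- arm.search_frame(target, camera): "point" ([x, y, z] in m, in the coordinates of the camera as it stood for that picture, good to about 4 mm: the middle of the surface that is visible of it).
- arm.cut_out(target, camera): "pixels" (384x512 bool, what is visible of it).
- arm.landmark_of(target, camera): "point" ([x, y, z] in m, in the coordinates of the camera as it stood for that picture, good to about 4 mm: a listed point, or the origin of a listed thing).
The state is a dict: "t": time; "q": joint angles; "qd": joint speeds; "joint_efforts": joint torques, N m; "eef_pos": TCP position; "ee_rot": TCP orientation; "force": force on the tool from outside, world axes, zero at the start; "moment": the same for the moment, N m; "width": finger opening in m.
Only numpy, scipy, OpenCV 4.12 (cv2) and the standard library are available. Lean on these libraries where they do the work, as an engineer would, in place of code of your own. Each camera call takes 0.05 s, during which the arm holds its last target. There are 200 camera calls.

### The job

The brass shaft collar still has to be locked to its shaft; the black one beside it is already done. Turn the brass collar's shaft by the tang on top until its blue-marked flat squarely faces the setscrew at the front of the collar, then tighten that screw with the orange-handled hex key standing in it: swing the handle over the top, clockwise as seen from the key's side, all the way to its stop. Let go of everything.

Things in the scene. Friction and masses are not known exactly. Their poses are not given: they have to be found in the camera images.
- brass_stand: Fixed grey stand (base 105x105x12 mm) with a brass collar (66 mm across, z 32 to 58 mm) on an upright shaft. Origin on the counter, on the shaft's axis; z up; -x is the front, with setscrew and hex key, roughly toward the robot; +y is left seen from the robot. An equal stand near by with a black collar is finished, nothing on it moves.
- tang (a point): Middle of the steel tang on top of the brass collar's shaft, on its axis, z = 110 mm: 12 mm thick (along its x), 40 mm wide (y), z 92 to 128 mm. Its -x points the way the shaft's flat faces. Below it the shaft is D-shaped, 40 mm across, up to z = 92 mm; the flat, 14 mm from the axis and parallel to the tang's broad faces, is marked blue, also on its shoulder.
- shaft (a joint): Angle of that shaft about the upright axis (rad), positive anticlockwise from above, travel -1.6 to 1.6. At 0 the flat faces straight to the setscrew (tang's x along the stand's x). Starts at 0.5 to 1.35. Stays where it is left; turning takes about 0.06 N m.
- key_sleeve (a point): Middle of the orange handle (15 mm diameter, 46 mm long) of the L-shaped hex key in the brass collar's setscrew, 67 mm from the screw's axis; its z points outward along the long arm, which ends 90 mm from that axis. The arm swings in the upright plane 65 mm in front of the shaft's axis, about the screw's axis, which runs along the stand's x at z = 45 mm.
- hex_key (a joint): Angle of that key (rad): 0 with the long arm upright, negative leaning to the stand's +y (left), positive to -y (right). Starts leaning left at -0.85 to -0.6; tightening swings it over the top to the right, to the stop at 0.85 where the screw is tight. Stays where it is left; turning takes about 0.15 N m (2 to 3 N at the handle).

How it is judged:
On the way, in this order (a step that is already met when the one before it is completed fails the run):
1. the shaft's flat faces the setscrew (within 0.2 rad) while the key has not yet been swung up (below -0.3 rad) (value of joint shaft between -0.2 and 0.2 rad and value of joint hex_key below -0.3 rad), for 0.2 s.
2. the key is swung over to its stop (beyond 0.68 rad) with the flat still facing the setscrew (value of joint hex_key above 0.68 rad and value of joint shaft between -0.2 and 0.2 rad), for 0.2 s.
At the end, for the whole second after the job is handed in: The brass collar's shaft stands within 0.2 rad (11 degrees) of the flat facing the setscrew, the hex key lies over to the right beyond 0.68 rad (its stop is at 0.85), and both are at rest (all of step 2 and velocity of joint hex_key between -0.05 and 0.05 rad/s and velocity of joint shaft between -0.05 and 0.05 rad/s); the robot touches nothing.
It also fails if it takes over 38 s, if anything falls off the work surface, if the arm or the gripper's body presses on something with over 40 N, if the wrist force passes 120 N, or if a joint passes its speed limit or range.

## Working session

There is one attempt and no reset: what is moved stays moved. The work goes in short steps, Python scripts to look and compute and a tool call to move; the robot and the scene stay as the last step left them, time stands still between calls to the robot, and variables do not carry over. Pictures are saved under pics/ and viewed, about 8 in all and at most 12, crops included, and the job is handed in when it is done.

Besides the shell and the picture viewer there is one more tool, called after ">>>" as name(argument=value, ...), one argument or row to a line, values as JSON. drive_tool: Moves the arm, as the interface text tells. Shifts and turns lie within -1 to 1; 1 stands for 0.04 m of shift or 6 degrees of turn. Its arguments: {"type":"object","properties":{"targets":{"type":"array"},"claw":{"type":"number"},"newtons":{"type":"number"}},"required":["targets"]}

```bash
mkdir -p pics; cat > h.py <<'E'
import numpy as np, cv2
from station import arm
def w(cal,p): return np.array(cal["origin"])+np.array(cal["rotation"])@np.array(p)
def look(cam,targets=("brass_stand","tang","key_sleeve"),save=None):
    cal=arm.get_calibration(cam); im,d=arm.grab_frame(cam)
    if save: cv2.imwrite("pics/"+save,im[:,:,::-1])
    for t in targets:
        for r in arm.landmark_of(t,cam)[:2]:
            print(cam,t,round(r["score"],2),w(cal,r["point"]).round(4))
    return cal,im,d
def pts(cal,d,mask):
    v,u=np.nonzero(mask&(d>0)); z=d[v,u]
    n=cv2.undistortPoints(np.stack([u,v],1).astype(np.float64)[:,None],np.array(cal["mtx"],float),np.array(cal["dist_coeffs"],float))[:,0]
    P=np.stack([n[:,0]*z,-n[:,1]*z,-z],1)
    return P@np.array(cal["rotation"]).T+np.array(cal["origin"])
E
python3 - <<'E'
from h import *
a=look("side")[1];b=look("top")[1]
cv2.imwrite("pics/a.png",cv2.resize(np.vstack([a,b])[:,:,::-1],(450,600)) if 0 else np.hstack([cv2.resize(a,(400,300)),cv2.resize(b,(400,300))])[:,:,::-1])
s=arm.get_state();print(s["t"],s["eef_pos"],s["ee_rot"],s["width"],arm.pinch_z)
E
```

```text
side brass_stand 0.86 [2.8169 2.8589 3.0401]
side tang 0.75 [2.6347 2.6767 2.8579]
side key_sleeve 0.6 [2.5116 2.5535 2.7347]
top brass_stand 0.78 [1.8889 1.1669 2.4508]
top tang 0.62 [1.7188 0.9969 2.2807]
top key_sleeve 0.81 [1.7091 0.9871 2.271 ]
0.4 [ 0.2051026  -0.64299675  0.22642666] [ 3.14135586e+00 -6.02126447e-06 -2.83282138e+00] 0.08772807214092873 -0.0188
```

```bash
sed -i 's/^def w/def rot(c):\n    from scipy.spatial.transform import Rotation as R\n    return R.from_euler("xyz",c["rotation"]).as_matrix()\ndef w/; s/np.array(cal\["rotation"\])/rot(cal)/g' h.py
python3 - <<'E'
from h import *
print(arm.get_calibration("side"),arm.get_calibration("wrist"))
for c in("side","top"):look(c)
E
```

```text
{'mtx': array([[495.08454141,   0.        , 253.58493562],
       [  0.        , 495.08454141, 187.8530098 ],
       [  0.        ,   0.        ,   1.        ]]), 'dist_coeffs': array([-0.10432018,  0.        ,  0.        ,  0.        ,  0.        ]), 'origin': array([0.34300351, 0.38496615, 0.56615633]), 'rotation': array([ 0.99892202,  0.02087966, -2.94901952])} {'mtx': array([[272.38114075,   0.        , 250.91661955],
       [  0.        , 272.38114075, 197.63169903],
       [  0.        ,   0.        ,   1.        ]]), 'dist_coeffs': array([-0.00248874,  0.        ,  0.        ,  0.        ,  0.        ]), 'origin': array([ 0.13058422, -0.66708606,  0.38562453]), 'rotation': array([-2.95523875e-01, -1.99787870e-04,  1.87974820e+00])}
side brass_stand 0.77 [ 5.326e-01 -2.383e-01 -2.000e-04]
side tang 0.58 [ 0.5272 -0.2436  0.1101]
side key_sleeve 0.53 [ 0.4834 -0.1824  0.1023]
top brass_stand 0.91 [ 0.5246 -0.2393 -0.005 ]
top tang 0.82 [ 0.5319 -0.2474  0.1081]
top key_sleeve 0.61 [ 0.4788 -0.1847  0.1031]
```

View pics/a.png

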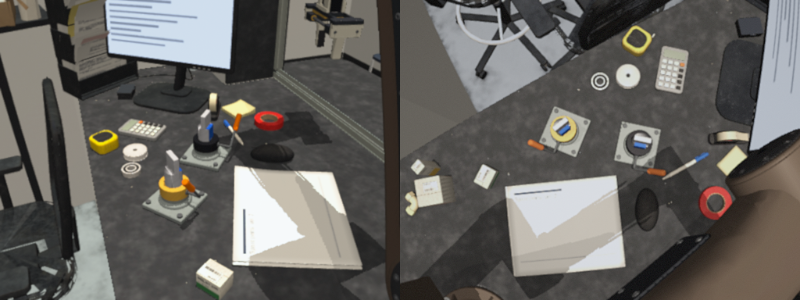

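```bash
python3 - <<'E'
from h import *
c=np.array([.529,-.242])
A=[]
crops=[]
for cam in("side","top"):
    cal=arm.get_calibration(cam);im,d=arm.grab_frame(cam)
    P=pts(cal,d,np.ones_like(d,bool)); 
    r=np.hypot(*(P[:,:2]-c).T)
    T=P[(r<.035)&(P[:,2]>.097)&(P[:,2]<.14)]; B=P[(r<.08)&(P[:,2]>.006)&(P[:,2]<.018)]
    K=P[(r<.035)&(P[:,2]>.124)&(P[:,2]<.135)]
    for n,Q in(("tang",T),("tangtop",K),("base",B)):
        if len(Q)>5:
            (x,y),s,a=cv2.minAreaRect((Q[:,:2]*1000).astype(np.float32)); print(cam,n,len(Q),round(x),round(y),np.round(s),round(a,1),Q[:,2].mean().round(3),Q[:,2].max().round(3))
    O,_=cv2.projectPoints(np.array([[0,0,0.]]),np.zeros(3),np.zeros(3),cal["mtx"],cal["dist_coeffs"]) if 0 else (0,0)
    p=rot(cal).T@(np.array([*c,.06])-cal["origin"]); u=int(cal["mtx"][0,0]*p[0]/-p[2]+cal["mtx"][0,2]); v=int(cal["mtx"][1,1]*-p[1]/-p[2]+cal["mtx"][1,2])
    u,v=max(50,u),max(50,v)
    crops.append(cv2.resize(im[v-50:v+50,u-50:u+50],(400,400),interpolation=cv2.INTER_CUBIC))
cv2.imwrite("pics/b.png",np.hstack(crops)[:,:,::-1])
E
```

```text
side tang 353 529 -242 [13. 43.] 39.5 0.117 0.131
side tangtop 133 529 -243 [12. 42.] 39.7 0.128 0.131
side base 1335 530 -242 [107. 107.] 68.6 0.013 0.018
top tang 210 528 -244 [12. 40.] 39.6 0.123 0.132
top tangtop 148 528 -244 [12. 40.] 38.9 0.127 0.132
top base 1548 528 -244 [106. 105.] 68.3 0.012 0.018
```

View pics/b.png

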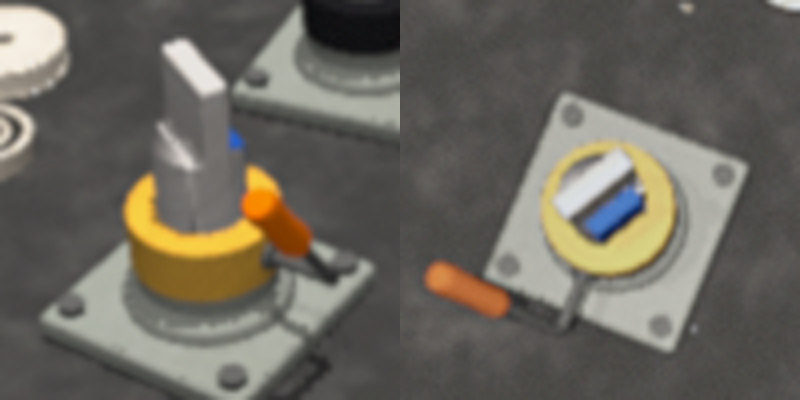

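>>> drive_tool(
  targets=[
    [0.405, 0.5, 0, 0, 0, 0.93],
    [0.405, 0.5, 0, 0, 0, 0.93],
    [0.405, 0.5, 0, 0, 0, 0.93],
    [0.405, 0.5, 0, 0, 0, 0.93],
    [0.405, 0.5, 0, 0, 0, 0.93],
  ],
  claw=0.6,
)

```text
t: 1.52
eef_pos: [0.2866, -0.5424, 0.2267]
ee_rot: [-3.141, -0.0, -2.343]
force: [1.4, -0.2, -0.3]
width: 0.0528
```

>>> drive_tool(
  targets=[
    [0.405, 0.5, 0, 0, 0, 0.93],
    [0.405, 0.5, 0, 0, 0, 0.93],
    [0.405, 0.5, 0, 0, 0, 0.93],
    [0.405, 0.5, 0, 0, 0, 0.93],
    [0.405, 0.5, 0, 0, 0, 0.93],
  ],
)

```text
t: 2.15
eef_pos: [0.3676, -0.4424, 0.2267]
ee_rot: [-3.141, -0.0, -1.856]
force: [0.8, 0.4, -0.1]
width: 0.0525
```

>>> drive_tool(
  targets=[
    [0.405, 0.5, 0, 0, 0, 0.93],
    [0.405, 0.5, 0, 0, 0, 0.93],
    [0.405, 0.5, 0, 0, 0, 0.93],
    [0.405, 0.5, 0, 0, 0, 0.93],
    [0.405, 0.5, 0, 0, 0, 0.93],
  ],
)

```text
t: 2.78
eef_pos: [0.4486, -0.3424, 0.2268]
ee_rot: [-3.141, -0.0, -1.369]
force: [0.5, -0.8, 0.0]
width: 0.0525
```

>>> drive_tool(
  targets=[
    [0.405, 0.5, 0, 0, 0, 0.93],
    [0.405, 0.5, 0, 0, 0, 0.93],
    [0.405, 0.5, 0, 0, 0, 0.93],
    [0.405, 0.5, 0, 0, 0, 0.93],
    [0.405, 0.5, 0, 0, 0, 0.93],
  ],
)

```text
t: 3.4
eef_pos: [0.5296, -0.2424, 0.2267]
ee_rot: [-3.141, -0.0, -0.882]
force: [-0.3, -0.3, -0.0]
width: 0.0525
```

```bash
python3 - <<'E'
from h import *
c=np.array([.529,-.242])
cal=arm.get_calibration("wrist");im,d=arm.grab_frame("wrist")
P=pts(cal,d,np.ones_like(d,bool)); r=np.hypot(*(P[:,:2]-c).T)
for n,Q in(("tangtop",P[(r<.04)&(P[:,2]>.12)&(P[:,2]<.14)]),("base",P[(r<.085)&(P[:,2]>.004)&(P[:,2]<.02)])):
    if len(Q)>5:print(n,len(Q),cv2.minAreaRect((Q[:,:2]*1000).astype(np.float32)),Q[:,2].mean())
E
```

```text
tangtop 478 ((531.8008422851562, -243.610107421875), (11.131460189819336, 39.47692108154297), 39.37303161621094) 0.12859115125337597
base 3066 ((531.6629638671875, -243.29644775390625), (104.8821029663086, 105.11038970947266), 68.13762664794922) 0.013534794788799164
```

>>> drive_tool(
  targets=[
    [0, -0.02, -0.8, 0, 0, 0],
    [0, 0, -0.8, 0, 0, 0],
    [0, 0, -0.8, 0, 0, 0],
    [0, 0, -0.8, 0, 0, 0],
    [0, 0, 0, 0, 0, 0],
  ],
)

```text
t: 4.08
eef_pos: [0.5273, -0.2436, 0.0965]
ee_rot: [3.138, 0.004, -0.886]
force: [1.5, 0.5, 0.0]
width: 0.0528
```

>>> drive_tool(
  targets=[
    [0, 0, 0, 0, 0, 0],
    [0, 0, 0, 0, 0, 0],
    [0, 0, 0, 0, 0, 0],
    [0, 0, 0, 0, 0, 0],
  ],
  claw=0,
  newtons=15,
)

```text
t: 4.58
eef_pos: [0.5293, -0.2439, 0.0992]
ee_rot: [-3.141, -0.001, -0.885]
force: [0.6, -0.3, -0.4]
width: 0.0181
```

>>> drive_tool(
  targets=[
    [0, 0, 0, 0, 0, 0],
    [0, 0, 0, 0, 0, 0],
    [0, 0, 0, 0, 0, 0],
  ],
)

```text
t: 4.95
eef_pos: [0.5302, -0.2432, 0.099]
ee_rot: [-3.14, -0.001, -0.885]
force: [1.3, 5.0, 1.6]
width: 0.012
```

>>> drive_tool(
  targets=[
    [0, 0, 0, 0, 0, -1],
    [0, 0, 0, 0, 0, -1],
    [0, 0, 0, 0, 0, -1],
    [0, 0, 0, 0, 0, -1],
    [0, 0, 0, 0, 0, -1],
  ],
)

```text
t: 5.58
eef_pos: [0.5304, -0.2431, 0.099]
ee_rot: [-3.139, 0.0, -1.411]
force: [3.0, 5.5, 1.9]
width: 0.0121
```

>>> drive_tool(
  targets=[
    [0, 0, 0, 0, 0, -1],
    [0, 0, 0, 0, 0, -1],
    [0, 0, 0, 0, 0, -1],
    [0, 0, 0, 0, 0, -1],
    [0, 0, 0, 0, 0, -1],
  ],
)

```text
t: 6.2
eef_pos: [0.5306, -0.2431, 0.099]
ee_rot: [-3.139, 0.001, -1.935]
force: [4.3, 5.0, 1.0]
width: 0.0117
```

>>> drive_tool(
  targets=[
    [0, 0, 0, 0, 0, -0.15],
    [0, 0, 0, 0, 0, 0],
    [0, 0, 0, 0, 0, 0],
  ],
)

```text
t: 6.58
eef_pos: [0.5306, -0.2432, 0.099]
ee_rot: [-3.139, 0.001, -1.947]
force: [3.3, 4.8, 0.7]
width: 0.0118
```

>>> drive_tool(
  targets=[
    [0, 0, 0, 0, 0, 0],
    [0, 0, 0, 0, 0, 0],
    [0, 0, 0, 0, 0, 0],
  ],
  claw=0.32,
)

```text
t: 6.95
eef_pos: [0.5288, -0.244, 0.0985]
ee_rot: [3.141, -0.0, -1.948]
force: [0.3, 0.2, 0.6]
width: 0.0274
```

>>> drive_tool(
  targets=[
    [0, 0, 0.8, 0, 0, 0],
    [0, 0, 0.8, 0, 0, 0],
    [0, 0, 0.8, 0, 0, 0],
    [0, 0, 0, 0, 0, 0],
  ],
)

```text
t: 7.45
eef_pos: [0.5305, -0.2444, 0.1974]
ee_rot: [-3.137, 0.001, -1.948]
force: [-0.6, -0.3, 0.0]
width: 0.0279
```

```bash
python3 - <<'E'
from h import *
c=np.array([.530,-.243]); crops=[]
for cam in("side","top","wrist"):
    cal,im,d=look(cam,("key_sleeve",))
    P=pts(cal,d,np.ones_like(d,bool)); r=np.hypot(*(P[:,:2]-c).T)
    for n,Q in(("tangtop",P[(r<.04)&(P[:,2]>.122)&(P[:,2]<.135)]),("base",P[(r<.085)&(P[:,2]>.006)&(P[:,2]<.02)])):
        if len(Q)>5:print(n,len(Q),cv2.minAreaRect((Q[:,:2]*1000).astype(np.float32)))
    if cam!="wrist":
        p=rot(cal).T@(np.array([*c,.06])-cal["origin"]); u=int(cal["mtx"][0,0]*p[0]/-p[2]+cal["mtx"][0,2]); v=int(cal["mtx"][1,1]*-p[1]/-p[2]+cal["mtx"][1,2])
        u,v=max(60,u),max(60,v); crops.append(cv2.resize(im[v-60:v+60,u-60:u+60],(260,260)))
    else: crops.append(cv2.resize(im,(280,260)))
cv2.imwrite("pics/c.png",np.hstack(crops)[:,:,::-1])
E
```

```text
side key_sleeve 0.73 [ 0.4862 -0.1849  0.1027]
tangtop 169 ((529.1871948242188, -241.8080596923828), (40.11732864379883, 12.770659446716309), 68.1080322265625)
base 1473 ((529.0054931640625, -242.08517456054688), (106.61746215820312, 106.77738952636719), 67.93102264404297)
tangtop 24 ((527.8475952148438, -254.43983459472656), (21.231929779052734, 7.480116367340088), 61.37187194824219)
base 1052 ((528.36865234375, -243.9227294921875), (105.883056640625, 105.2040023803711), 68.14417266845703)
wrist key_sleeve 0.69 [ 0.4879 -0.1818  0.106 ]
tangtop 609 ((531.0150756835938, -244.16432189941406), (39.495426177978516, 11.622456550598145), 68.12035369873047)
base 3561 ((531.3275146484375, -244.42172241210938), (103.8466796875, 105.07891082763672), 68.27767181396484)
```

View pics/c.png

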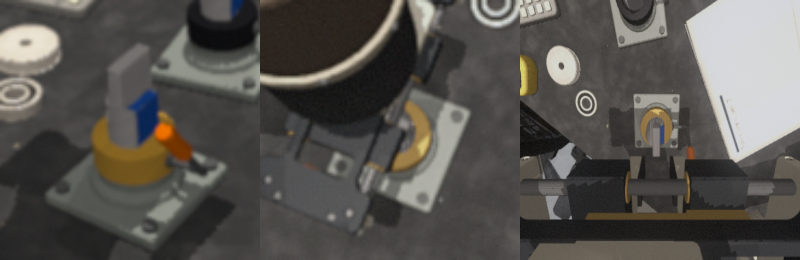

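>>> drive_tool(
  targets=[
    [-0.27, 0.88, 0, 0, 0, 0],
    [-0.27, 0.88, 0, 0, 0, 0],
    [-0.27, 0.88, 0, 0, 0, 0],
    [0, 0, 0, 0, 0, 0],
  ],
  claw=0,
)

```text
t: 8.25
eef_pos: [0.496, -0.1367, 0.1943]
ee_rot: [3.141, 0.0, -1.946]
force: [0.5, -0.6, 0.2]
width: 0.0008
```

>>> drive_tool(
  targets=[
    [0, 0, -0.68, 0, 0, 0],
    [0, 0, -0.68, 0, 0, 0],
    [0, 0, -0.68, 0, 0, 0],
    [0, 0, -0.68, 0, 0, 0],
    [0, 0, 0, 0, 0, 0],
  ],
)

```text
t: 8.88
eef_pos: [0.4951, -0.1388, 0.0836]
ee_rot: [3.137, -0.002, -1.949]
force: [-0.6, -0.2, -0.1]
width: 0.0005
```

>>> drive_tool(
  targets=[
    [-0.15, -0.37, 0, 0, 0, 0],
    [-0.15, -0.37, 0, 0, 0, 0],
    [-0.15, -0.37, 0, 0, 0, 0],
  ],
)

```text
t: 9.25
eef_pos: [0.4801, -0.1837, 0.0874]
ee_rot: [-3.138, 0.001, -1.948]
force: [2.0, 2.1, 2.9]
width: 0.0006
```

>>> drive_tool(
  targets=[
    [-0.15, -0.37, 0, 0, 0, 0],
    [-0.15, -0.37, 0, 0, 0, 0],
    [0, 0, 0, 0, 0, 0],
  ],
)

```text
t: 9.62
eef_pos: [0.4654, -0.2134, 0.0855]
ee_rot: [3.14, -0.001, -1.95]
force: [-0.6, 0.1, 0.5]
width: 0.0006
```

>>> drive_tool(
  targets=[
    [-0.15, -0.37, 0, 0, 0, 0],
    [-0.1, -0.25, 0, 0, 0, 0],
    [0, 0, 0, 0, 0, 0],
  ],
)

```text
t: 10.0
eef_pos: [0.4558, -0.2376, 0.0855]
ee_rot: [3.14, -0.001, -1.949]
force: [-0.0, -0.4, 0.7]
width: 0.0004
```

```bash
python3 - <<'E'
from h import *
for c in("side","wrist"):look(c,("key_sleeve","tang"),"d_%s.png"%c)
im=cv2.imread("pics/d_side.png"); cv2.imwrite("pics/d.png",np.hstack([cv2.resize(im[150:310,130:340],(400,300)),cv2.resize(cv2.imread("pics/d_wrist.png"),(400,300))]))
E
```

```text
side tang 0.74 [ 0.5295 -0.2443  0.1092]
wrist key_sleeve 0.69 [ 0.455  -0.2634  0.0962]
wrist tang 0.67 [ 0.5313 -0.2396  0.109 ]
```

View pics/d.png

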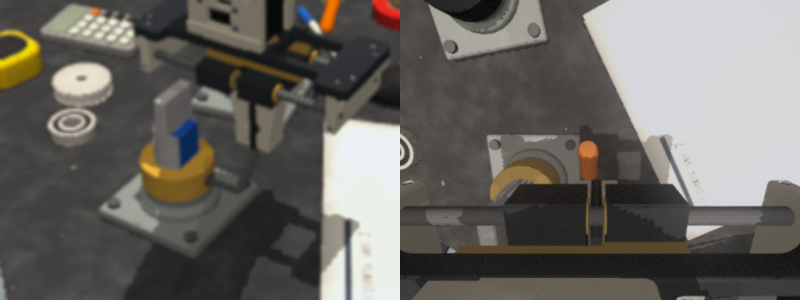

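>>> drive_tool(
  targets=[
    [-0.06, -0.14, 0, 0, 0, 0],
    [-0.06, -0.14, 0, 0, 0, 0],
    [0, 0, 0, 0, 0, 0],
  ],
)

```text
t: 10.68
eef_pos: [0.4537, -0.2461, 0.0863]
ee_rot: [-3.139, 0.004, -1.948]
force: [3.8, 20.7, 7.0]
width: 0.0002
```

```bash
python3 - <<'E'
from h import *
look("wrist",("key_sleeve",))
E
```

```text
wrist key_sleeve 0.69 [ 0.4511 -0.2634  0.093 ]
```

>>> drive_tool(
  targets=[
    [0.15, 0.37, 0, 0, 0, 0],
    [0.15, 0.37, 0, 0, 0, 0],
    [0, 0, 0.8, 0, 0, 0],
    [0, 0, 0.8, 0, 0, 0],
    [0, 0, 0.8, 0, 0, 0],
  ],
)

```text
t: 11.4
eef_pos: [0.4637, -0.2183, 0.1826]
ee_rot: [3.141, -0.001, -1.948]
force: [0.4, -0.4, 0.7]
width: 0.0003
```

>>> drive_tool(
  targets=[
    [-0.5, 0.5, 0.5, 0, 0, 0],
    [-0.5, 0.5, 0.5, 0, 0, 0],
    [0, 0, 0, 0, 0, 0],
    [0, 0, 0, 0, 0, 0],
  ],
)

```text
t: 11.9
eef_pos: [0.424, -0.1785, 0.2216]
ee_rot: [-3.141, -0.0, -1.947]
force: [0.4, -0.7, -0.2]
width: 0.0003
```

```bash
python3 - <<'E'
from h import *
c=np.array([.5297,-.2435]); ims=[]
for cam in("side","wrist","top"):
    cal,im,d=look(cam,("key_sleeve","tang")); ims.append(im)
    P=pts(cal,d,np.ones_like(d,bool)); r=np.hypot(*(P[:,:2]-c).T)
    Q=P[(r<.04)&(P[:,2]>.122)&(P[:,2]<.135)]
    if len(Q)>5:print(cam,len(Q),cv2.minAreaRect((Q[:,:2]*1000).astype(np.float32)))
    hsv=cv2.cvtColor(im,cv2.COLOR_RGB2HSV); m=cv2.inRange(hsv,(5,150,90),(15,255,255))>0
    O=pts(cal,d,m); O=O[(np.hypot(*(O[:,:2]-c).T)<.11)]
    R=(O[:,:2]-c)@np.array([[.928,.373],[-.373,.928]])
    k=(abs(R[:,0]+.065)<.015)&(O[:,2]>.06); R=R[k]; z=O[k,2]-.045
    if len(R)>10: print("handle",len(R),"theta med",np.median(np.arctan2(-R[:,1],z)))
cv2.imwrite("pics/e.png",np.hstack([cv2.resize(ims[0][150:310,130:340],(400,300)),cv2.resize(ims[1],(400,300))])[:,:,::-1])
E
```

```text
side key_sleeve 0.73 [ 0.452  -0.2659  0.0902]
side tang 0.7 [ 0.529  -0.246   0.1102]
side 165 ((529.1181030273438, -242.3256072998047), (40.10220718383789, 13.510896682739258), 67.77092742919922)
handle 218 theta med 0.762226193703966
wrist key_sleeve 0.56 [ 0.4558 -0.2622  0.0937]
wrist tang 0.57 [ 0.5311 -0.2367  0.107 ]
wrist 594 ((530.7455444335938, -244.07174682617188), (39.06260681152344, 12.067858695983887), 67.94132232666016)
handle 475 theta med 0.7632102362455176
top key_sleeve 0.75 [ 0.4473 -0.266   0.0918]
top tang 0.93 [ 0.5251 -0.2463  0.1075]
top 152 ((528.3150024414062, -244.53497314453125), (39.772090911865234, 12.399450302124023), 68.3388900756836)
handle 136 theta med 0.7923273839374105
```

View pics/e.png

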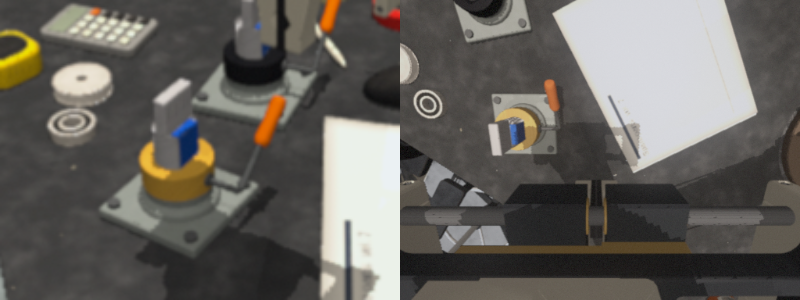

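```bash
python3 -c "
from station import arm
print(arm.job_done())"
```

```text
the job is handed in; nothing more can be done
None
```

The brass collar should now be locked. Its blue-marked flat faces the setscrew, the hex key is over at its right-hand stop, and the gripper was clear of everything when I handed in at about 12 s.

- **Shaft:** I gripped the tang and turned it about 61° clockwise. Afterwards the tang measured 67.8–68.3° in all three cameras, against about 68.1° for the stand's base. The flat is therefore well within 1° of square, and it had not moved after the key was tightened.
- **Hex key:** I pushed the handle over the top with the closed fingers until the force rose to about 21 N, which I took as the stop. I then backed off and lifted clear.
- **Key angle:** The depth readings of the handle gave 0.76–0.79 rad. They see only its near, upper surface, so they probably read up to 0.1 rad low. Even as measured, the key is past the required 0.68.
- **Checks that disagreed:** The network's position for the handle differed by up to about 9 mm between cameras. With the gripper in the way, the side camera missed the handle once. An earlier top-camera reading of the tang was also partly blocked, so I left it out.

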